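Turn the tray wrapper's hot plate up four clicks

TASK

The film is not sealing under the mushroom trays, so turn the wrapper's hot plate up: with a fingertip, push the bar grip of the large heat dial round clockwise, seen from above, by exactly four clicks from where it stands now, leave it resting in that fourth notch and take the hand clear. Push it round lightly, without pinching it, and leave the small round dial behind it, the packed trays and the knife as they are.

Things in the scene. Friction and masses are not known exactly. Their poses are not given: they have to be found in the camera images.
- heat_dial (a joint): Angle of the heat dial, rad: 0 lowest, growing clockwise seen from above (hotter). Click-stop notches every 0.419 rad (24 degrees) from 0 to 4.19, a stop at each end; it starts resting in one of the first four. Leaving a notch takes about 0.09 N m (4 N sideways near the bar's end); half-way to the next notch the dial lets go and snaps forward into it by itself.
- dial_grip (a point): On the heat dial's axis, half-way up its bar grip. Black dial: round skirt 53 mm across, 8 mm thick; on it a bar 50 mm long, 12 mm wide, 24 mm high through the axis, white pointer line at one end. x axis: along the bar to the pointer end (turns with the dial); z up. Bar top 12 mm above this point, skirt top 12 mm below, flat panel 23 mm below. Clear all round to 60 mm from the axis.
- dial_pointer (a point): A point on the dial's bar, 22 mm from the axis towards the pointer end, at the same height as dial_grip. It turns with the dial.
- wrapper: Stainless tray wrapper, fixed; origin on the table under the heat dial's axis, x away from the operator, z up. Control box, top 115 mm high, from x -75 to 245 mm, y -68 to 68 mm. To its left (+y): hot plate (94 mm high), cut-off bar (y over 90 mm, 152 mm high), film roll (y over 90, x over 225, 222 mm high). With the dial at 0 its pointer end stands at 240 degrees counter-clockwise from x.
- cutoff_mark (a point): A point on the small round dial (33 mm across, its top 26 mm above the panel), 10 mm from that dial's axis. The axis lies 125 mm behind that of the heat dial. Leave it as it is.
- plate_tray_mid (a point): Middle of the white foam tray of mushrooms (145 x 215 x 38 mm, about 55 mm high over the mushrooms) that lies on the hot plate, half-way up. Leave it.
- side_tray_mid (a point): Middle of the white foam tray of mushrooms, of the same size, on the table to the right of the wrapper, half-way up. Leave it.
- knife_mid (a point): Middle of the red utility knife (about 150 x 24 x 18 mm) that lies on the table, half-way up. Leave it.

How it is judged:
At the end, for the whole second after the job is handed in: The heat dial rests in the fourth notch clockwise from the one it started in (96 degrees, within 6 degrees either way) and is not moving; the small dial, both trays and the knife are where they were (dial mark within 4 mm, the others within 15 mm) (distance of dial_pointer from where it was at the start of the episode between 0.0311 and 0.0342 m and value of joint heat_dial above 1.53589 rad and velocity of joint heat_dial between -0.05 and 0.05 rad/s and distance of each of plate_tray_mid, side_tray_mid, knife_mid from where it was at the start of the episode below 0.015 m and distance of cutoff_mark from where it was at the start of the episode below 0.004 m); the robot touches nothing.
It fails at once if the heat dial is pinched or pushed hard (more than 20 N from the fingers) (contact force between the fingers and heat_dial above 20 N).
It fails at once if the small dial is turned (distance of cutoff_mark from where it was at the start of the episode above 0.004 m).
It fails at once if a tray of mushrooms is pushed away or lifted (distance of any of plate_tray_mid, side_tray_mid from where it was at the start of the episode above 0.015 m).
It fails at once if the knife is pushed away or lifted (distance of knife_mid from where it was at the start of the episode above 0.015 m).
It also fails if it takes over 54 s, if anything falls off the work surface, if the arm or the gripper's body presses on something with over 40 N, if the wrist force passes 120 N, or if a joint passes its speed limit or range.

ROBOT

A 6-joint arm with a two-finger parallel gripper is mounted at the origin on the work surface. World frame = base frame: x ahead of the robot, y to its left, z up, the work surface at z = 0. Lengths are in m, angles in rad, forces in N, time in s.
With the tool pointing down it reaches from about 0.425 to 1.125 m from the base axis. Payload 14.9 kg.
Tool frame: the origin (TCP) lies between the finger pads; the fingertips stand 17 mm ahead of it and the grasp point (between the pads) lies 2 mm behind it; y points along the fingers, x is the direction in which the jaws open and shut, and the axes are right-handed (so a half turn about y gives the same grasp; the last joint's range is limited). The gripper opens to 91 mm and grips with 3 to 60 N. Pads are 32 mm wide; open, the fingers measure 118 mm over their backs; the gripper's body (76 mm by 178 mm) begins 60 mm behind the grasp point.
Start: joints at [1.227, 0.379, 1.734, -0, 1.028, -0.033], TCP at [0.214, 0.666, 0.231] pointing down, gripper open.
Joint ranges: [-2.77, 2.77], [-0.74, 2.19], [0, 2.66], [-1.06, 4.2], [0.31, 2.87], [-3.08, 3.08]. Speed limits (rad/s): [1.89, 1.89, 2.39, 3.14, 3.14, 3.14].

INTERFACE

Orientations are given as a unit quaternion [x, y, z, w].
In Python, from bench import arm gives the robot as it stands.
- The arm moves only by the tool servo_tool, never from a script. Its argument "increments" is a list of rows, each an object of numbers: "dx", "dy", "dz": the shift along the tool's x, y, z in cm; "roll": the turn about the tool's y in degrees. A call has exactly 8 rows; each row shifts and turns the commanded pose from where the row before left it, along the tool's axes as they then stand; what a row does not reach is not made up. A row lasts 1/12 s, in which the tool goes at most 41.7 mm and 7.16 degrees, less where a joint would pass 70% of its speed; a pose out of reach is approached as far as the arm can. A call is refused whole if a number of a shift passes 4.17 or a number of a turn 7.16, either way. A call with a gripper value outside its range is refused whole. "gripper" is the opening in per cent of the stroke, from 0 (shut) to 100 (fully open), set as the call begins (left out, the last holds). The fingers move at their own pace and stop on an object; the grip force is fixed at half the most. Time passes only in rows, so rows that do not move let the fingers close, or fill a call up. It gives the time, the measured TCP pose, the force and the opening at its end, in the units of the state.
- arm.get_state(): the state, without advancing time (a new reading comes with each control period).
- arm.read_camera(name): name is "scene" or "top" or "wrist"; returns the picture (420x560x3 uint8, red, green, blue); there is no depth.
- arm.camera_info(name): a dict with "intrinsics" (3x3 intrinsics, pixels), "pose" (4x4, takes a point from camera to world coordinates); the wrist camera has in their place "mount" (4x4, takes a point from camera to tool coordinates, whose origin is the TCP and whose axes are the tool frame's). Camera axes: x right, y down, z forward; pixel columns grow to the right and rows downward; lengths in m; the calibration is good to about 2 mm. A picture is of the moment at which its call begins: read the wrist's pose just before it. camera_info takes no time and is no camera call.
- arm.job_done(): hands the job in, once; it reports no verdict.
The state is a dict: "clock": time; "joint_pos": joint angles; "qvel": joint speeds; "joint_torque": joint torques, N m; "tool_pos": TCP position; "tcp_rot": TCP orientation; "ft_force": force on the tool from outside, world axes, zero at the start; "wrist_torque": the same for the moment, N m; "grip_width": finger opening in m.
Only numpy, scipy, OpenCV 4.12 (cv2) and the standard library are available. Lean on these libraries where they do the work, as an engineer would, in place of code of your own. Each camera call takes 0.05 s, during which the arm holds its last target.

## Working session

There is one attempt and no reset: what is moved stays moved. The work goes in short steps, Python scripts to look and compute and a tool call to move; the robot and the scene stay as the last step left them, time stands still between calls to the robot, and variables do not carry over. Pictures are saved under pics/ and viewed, and the job is handed in when it is done.

Besides the shell and the picture viewer there is one more tool, called after "Emit:" by a JSON object that holds its "api" and its "payload". servo_tool: Moves the arm, as the interface text tells. Its arguments: {"type":"object","properties":{"increments":{"type":"array","items":{"type":"object","properties":{"dx":{"type":"number"},"dy":{"type":"number"},"dz":{"type":"number"},"roll":{"type":"number"}}}},"gripper":{"type":"number"}},"required":["increments"]}

```bash
mkdir -p pics
python3 - <<'E'
from bench import arm
import cv2
s=arm.get_state()
for k,v in s.items(): print(k,v)
for n in ["scene","top","wrist"]:
    im=arm.read_camera(n); cv2.imwrite(f"pics/{n}0.png",im[:,:,::-1]); 
    c=arm.camera_info(n); print(n,c)
E
```

```text
clock 0.0
joint_pos [ 1.22666569e+00  3.79376045e-01  1.73477276e+00 -2.22493153e-06
  1.02847537e+00 -3.33079530e-02]
qvel [-0.00194785 -0.00065344 -0.00014647 -0.00069452 -0.00051383 -0.00062408]
joint_torque [-7.27542429e-03 -7.63742638e+01 -4.34369195e+01  6.49080402e-02
  4.23144386e-02 -8.81328742e-05]
tool_pos [0.21397719 0.66610972 0.23031495]
tcp_rot [ 0.57157239  0.41627969 -0.4168823  -0.57116142]
ft_force [-0.50490675  0.8212849   0.34591421]
wrist_torque [ 0.02258159 -0.02618914  0.00788049]
grip_width 0.09125307044949112
scene {'intrinsics': array([[436.31252338,   0.        , 281.37724241],
       [  0.        , 436.31252338, 203.83623366],
       [  0.        ,   0.        ,   1.        ]]), 'pose': array([[ 0.81259047,  0.40862056, -0.41560314,  0.90539916],
       [ 0.58282953, -0.57280769,  0.57636888, -0.55970697],
       [-0.0025445 , -0.71057764, -0.7036142 ,  0.75033692],
       [ 0.        ,  0.        ,  0.        ,  1.        ]])}
top {'intrinsics': array([[518.59914752,   0.        , 277.97398798],
       [  0.        , 518.59914752, 209.26198704],
       [  0.        ,   0.        ,   1.        ]]), 'pose': array([[ 0.01585978, -0.98543086,  0.16933542,  0.35922517],
       [-0.99982252, -0.01735216, -0.00733687, -0.02970546],
       [ 0.01016832, -0.169189  , -0.98553117,  1.11844751],
       [ 0.        ,  0.        ,  0.        ,  1.        ]])}
wrist {'intrinsics': array([[335.8299854 ,   0.        , 279.37666594],
       [  0.        , 335.8299854 , 213.5484975 ],
       [  0.        ,   0.        ,   1.        ]]), 'mount': array([[ 9.99999818e-01,  3.21303415e-04,  5.10178339e-04,
        -4.85524915e-04],
       [-4.10054814e-04, -2.57901958e-01,  9.66171006e-01,
        -1.54302690e-01],
       [ 4.42010036e-04, -9.66171039e-01, -2.57901779e-01,
         7.32590053e-02],
       [ 0.00000000e+00,  0.00000000e+00,  0.00000000e+00,
         1.00000000e+00]])}
```

View pics/top0.png

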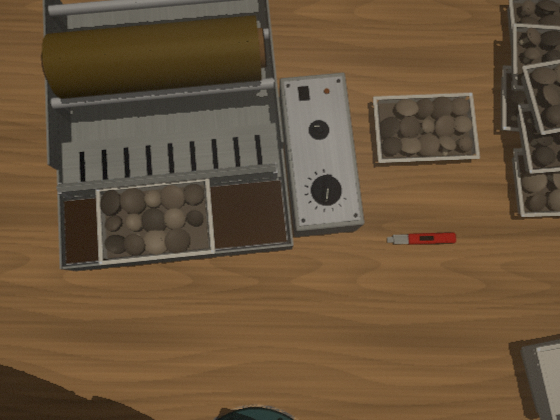

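View pics/scene0.png

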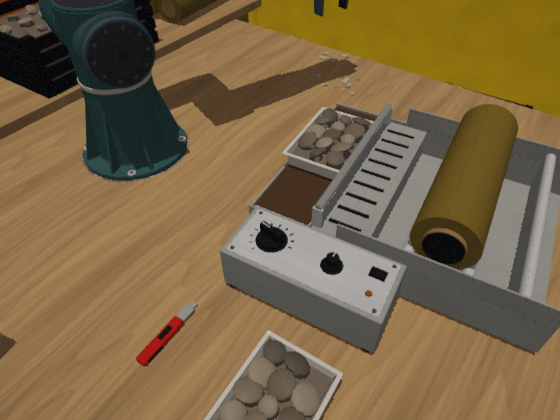

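Run:
```python
from scipy.spatial.transform import Rotation as R
print(R.from_quat([ 0.57157239,0.41627969,-0.4168823,-0.57116142]).as_matrix().round(3))
```

```text
[[ 0.306 -0.    -0.952]
 [ 0.952 -0.001  0.306]
 [-0.001 -1.     0.   ]]
```

```bash
cat > h.py <<'E'
import numpy as np
from bench import arm
def pix2plane(n,u,v,z):
    c=arm.camera_info(n);K=c["intrinsics"];T=c["pose"]
    d=T[:3,:3]@np.linalg.solve(K,[u,v,1.]);o=T[:3,3]
    return o+d*(z-o[2])/d[2]
def proj(n,p):
    c=arm.camera_info(n);K=c["intrinsics"];T=c["pose"]
    q=K@(T[:3,:3].T@(np.asarray(p)-T[:3,3]));return q[:2]/q[2]
E
python3 - <<'E'
import cv2,numpy as np
a=cv2.imread("pics/top0.png")[150:235,280:365]
b=cv2.imread("pics/scene0.png")[205:265,235:300]
cv2.imwrite("pics/z0.png",np.hstack([cv2.resize(a,(500,500),interpolation=2),cv2.resize(b,(300,277),interpolation=2) if 0 else cv2.copyMakeBorder(cv2.resize(b,(300,277),interpolation=2),0,223,0,0,0)]))
E
```

```text
(no output)
```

View pics/z0.png

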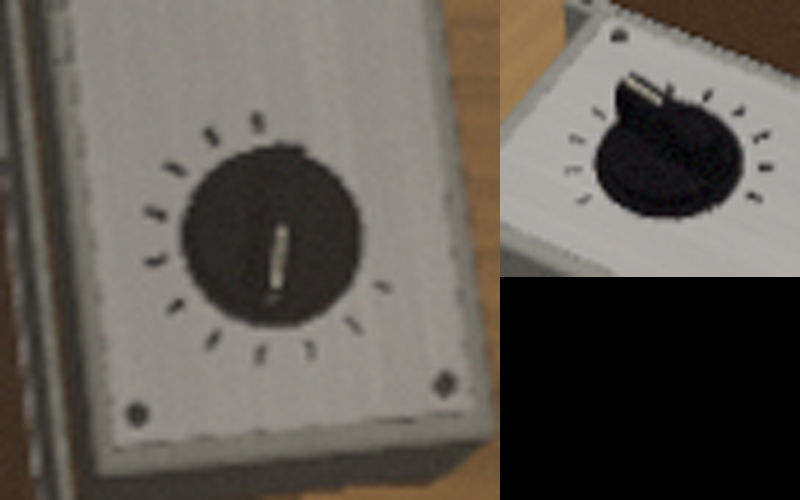

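Run:
```python
from h import *
s=85/500
f=lambda u,v:(280+(u+.5)*s-.5,150+(v+.5)*s-.5)
c=pix2plane("top",*f(272,237),.123);print("centre",c)
a=pix2plane("top",*f(283,226),.150);b=pix2plane("top",*f(275,298),.150);print(a,b,np.linalg.norm(a-b))
print("bar ang",np.degrees(np.arctan2(*(b-a)[[1,0]])), np.degrees(np.arctan2(*(b-c)[[1,0]])))
sc=pix2plane("top",318.5,129.5,.135);print("small",sc,np.linalg.norm((sc-c)[:2]),"wrapper yaw",np.degrees(np.arctan2(*(sc-c)[[1,0]])))
# panel edges
a=pix2plane("top",281.5,79.5,.115);b=pix2plane("top",295.5,228.5,.115)
print("yaw edge",np.degrees(np.arctan2(*(a-b)[[1,0]])))
a=pix2plane("top",345,76,.115);b=pix2plane("top",361.5,222,.115)
print("yaw edge",np.degrees(np.arctan2(*(a-b)[[1,0]])))
```

```text
centre [ 0.57050903 -0.13038455  0.123     ]
[ 0.5684909  -0.13122799  0.15      ] [ 0.54464734 -0.12862955  0.15      ] 0.023984738179795097
bar ang 173.78052403169468 176.1178121135284
small [ 0.68967236 -0.11464085  0.135     ] 0.12019884019483779 wrapper yaw 7.526249803631085
yaw edge 5.910679656583311
yaw edge 5.753487668192717
```

Emit:
{"api": "servo_tool", "payload": {"gripper": 0, "increments": [{"dx": -1.67, "dy": -0.4, "dz": -2.28}, {"dx": -1.67, "dy": -0.4, "dz": -2.28}, {"dx": -1.67, "dy": -0.4, "dz": -2.28}, {"dx": -1.67, "dy": -0.4, "dz": -2.28}, {"dx": -1.67, "dy": -0.4, "dz": -2.28}, {"dx": -1.67, "dy": -0.4, "dz": -2.28}, {"dx": -1.67, "dy": -0.4, "dz": -2.28}, {"dx": -1.67, "dy": -0.4, "dz": -2.28}]}}

```text
schema error: expected keys dx, dy, dz, roll
```

Emit:
{"api": "servo_tool", "payload": {"increments": [{"dx": -1.67, "dz": -2.28}, {"dx": -1.67, "dz": -2.28}, {"dx": -1.67, "dz": -2.28}, {"dx": -1.67, "dz": -2.28}, {"dx": -1.67, "dz": -2.28}, {"dx": -1.67, "dz": -2.28}, {"dx": -1.67, "dz": -2.28}, {"dx": -1.67, "dz": -2.28}]}}

```text
schema error: expected keys dx, dy, dz, roll
```

Emit:
{"api": "servo_tool", "payload": {"increments": [{"dx": -2.62, "dz": -1.2}, {"dx": -2.62, "dz": -1.2}, {"dx": -2.62, "dz": -1.2}, {"dx": -2.62, "dz": -1.2}, {"dx": -2.62, "dz": -1.2}, {"dx": -2.62, "dz": -1.2}, {"dx": -2.62, "dz": -1.2}, {"dx": -2.62, "dz": -1.2}]}}

```text
schema error: expected keys dx, dy, dz, roll
```

Emit:
{"api": "servo_tool", "payload": {"increments": [{"dx": -2.62, "dz": -1.2}, {"dx": -2.62, "dz": -1.2}, {"dx": -2.62, "dz": -1.2}, {"dx": -2.62, "dz": -1.2}, {"dx": -2.62, "dz": -1.2}, {"dx": -2.62, "dz": -1.2}, {"dx": -2.62, "dz": -1.2}, {"dx": 0}]}}

```text
schema error: expected keys dx, dy, dz, roll
```

Emit:
{"api": "servo_tool", "payload": {"gripper": 0, "increments": [{"dx": -1.67, "dy": -0.4, "dz": -2.28, "roll": 0}, {"dx": -1.67, "dy": -0.4, "dz": -2.28, "roll": 0}, {"dx": -1.67, "dy": -0.4, "dz": -2.28, "roll": 0}, {"dx": -1.67, "dy": -0.4, "dz": -2.28, "roll": 0}, {"dx": -1.67, "dy": -0.4, "dz": -2.28, "roll": 0}, {"dx": -1.67, "dy": -0.4, "dz": -2.28, "roll": 0}, {"dx": -1.67, "dy": -0.4, "dz": -2.28, "roll": 0}, {"dx": -1.67, "dy": -0.4, "dz": -2.28, "roll": 0}]}}

```text
clock: 0.82
tool_pos: [0.3474, 0.4822, 0.263]
tcp_rot: [0.571, 0.417, -0.417, -0.571]
ft_force: [0.4, -0.1, 0.1]
grip_width: 0.0405
```

Emit:
{"api": "servo_tool", "payload": {"increments": [{"dx": -1.67, "dy": 0, "dz": -2.28, "roll": 0}, {"dx": -1.67, "dy": 0, "dz": -2.28, "roll": 0}, {"dx": -1.67, "dy": 0, "dz": -2.28, "roll": 0}, {"dx": -1.67, "dy": 0, "dz": -2.28, "roll": 0}, {"dx": -1.67, "dy": 0, "dz": -2.28, "roll": 0}, {"dx": -1.67, "dy": 0, "dz": -2.28, "roll": 0}, {"dx": -1.67, "dy": 0, "dz": -2.28, "roll": 0}, {"dx": -1.67, "dy": 0, "dz": -2.28, "roll": 0}]}}

```text
clock: 1.48
tool_pos: [0.4802, 0.2992, 0.2629]
tcp_rot: [-0.571, -0.417, 0.417, 0.571]
ft_force: [0.9, 0.4, 1.0]
grip_width: 0.0003
```

Emit:
{"api": "servo_tool", "payload": {"increments": [{"dx": -2.62, "dy": 0, "dz": -1.2, "roll": 0}, {"dx": -2.62, "dy": 0, "dz": -1.2, "roll": 0}, {"dx": -2.62, "dy": 0, "dz": -1.2, "roll": 0}, {"dx": -2.62, "dy": 0, "dz": -1.2, "roll": 0}, {"dx": -2.62, "dy": 0, "dz": -1.2, "roll": 0}, {"dx": -2.62, "dy": 0, "dz": -1.2, "roll": 0}, {"dx": -2.62, "dy": 0, "dz": -1.2, "roll": 0}, {"dx": -2.62, "dy": 0, "dz": -1.2, "roll": 0}]}}

```text
clock: 2.15
tool_pos: [0.5068, 0.0702, 0.2629]
tcp_rot: [-0.571, -0.417, 0.417, 0.571]
ft_force: [-0.1, 0.5, 0.1]
grip_width: 0.0008
```

Emit:
{"api": "servo_tool", "payload": {"increments": [{"dx": -2.62, "dy": 0, "dz": -1.2, "roll": 0}, {"dx": -2.62, "dy": 0, "dz": -1.2, "roll": 0}, {"dx": -2.62, "dy": 0, "dz": -1.2, "roll": 0}, {"dx": -2.62, "dy": 0, "dz": -1.2, "roll": 0}, {"dx": -2.62, "dy": 0, "dz": -1.2, "roll": 0}, {"dx": -2.62, "dy": 0, "dz": -1.2, "roll": 0}, {"dx": -2.62, "dy": 0, "dz": -1.2, "roll": 0}, {"dx": 0, "dy": 0, "dz": 0, "roll": 0}]}}

```text
clock: 2.82
tool_pos: [0.5313, -0.1323, 0.263]
tcp_rot: [0.572, 0.416, -0.416, -0.572]
ft_force: [0.1, 0.8, 0.2]
grip_width: 0.0005
```

```bash
cat >> h.py <<'E'
from scipy.spatial.transform import Rotation as R
def wristT(s=None):
    s=s or arm.get_state();M=np.eye(4);M[:3,:3]=R.from_quat(s["tcp_rot"]).as_matrix();M[:3,3]=s["tool_pos"]
    return M@arm.camera_info("wrist")["mount"]
def wproj(T,p):
    K=arm.camera_info("wrist")["intrinsics"];q=K@(T[:3,:3].T@(np.asarray(p)-T[:3,3]));return q[:2]/q[2]
def wplane(T,u,v,z):
    K=arm.camera_info("wrist")["intrinsics"];d=T[:3,:3]@np.linalg.solve(K,[u,v,1.]);o=T[:3,3];return o+d*(z-o[2])/d[2]
E
python3 - <<'E'
from h import *
import cv2
s=arm.get_state();T=wristT(s);im=arm.read_camera("wrist")
np.save("T1.npy",T)
C=np.array([.5705,-.1304,0]);
print(wproj(T,C+[0,0,.126]),wproj(T,C+[0,0,.15]))
cv2.imwrite("pics/w1.png",im[:,:,::-1])
E
```

```text
[294.85973358 247.23648317] [296.10681374 257.23000533]
```

View pics/w1.png

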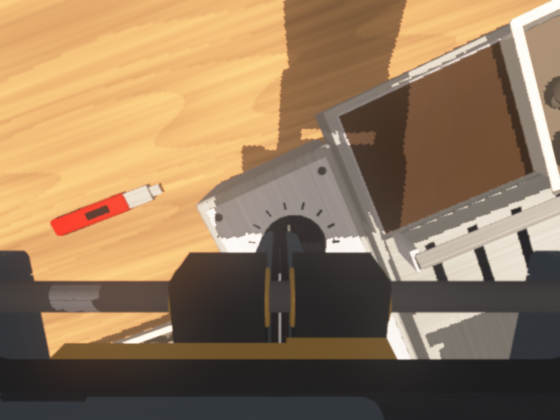

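Run:
```python
from h import *
M=arm.camera_info("wrist")["mount"]
for y in(.017,-.02,-.06):
  for x in(-.0135,.0135):
    for z in (-.016,.016): print(x,y,z,wproj(M,[x,y,z]).round())
```

```text
-0.0135 0.017 -0.016 [256. 288.]
-0.0135 0.017 0.016 [255. 234.]
0.0135 0.017 -0.016 [304. 288.]
0.0135 0.017 0.016 [305. 234.]
-0.0135 -0.02 -0.016 [251. 327.]
-0.0135 -0.02 0.016 [249. 262.]
0.0135 -0.02 -0.016 [310. 327.]
0.0135 -0.02 0.016 [312. 262.]
-0.0135 -0.06 -0.016 [241. 396.]
-0.0135 -0.06 0.016 [238. 312.]
0.0135 -0.06 -0.016 [320. 396.]
0.0135 -0.06 0.016 [324. 312.]
```

Run:
```python
import cv2
a=cv2.imread("pics/w1.png")[200:350,160:400]
a=cv2.convertScaleAbs(a,alpha=2.2)
cv2.imwrite("pics/w1z.png",cv2.resize(a,(800,500),interpolation=2))
```

```text
(no output)
```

View pics/w1z.png

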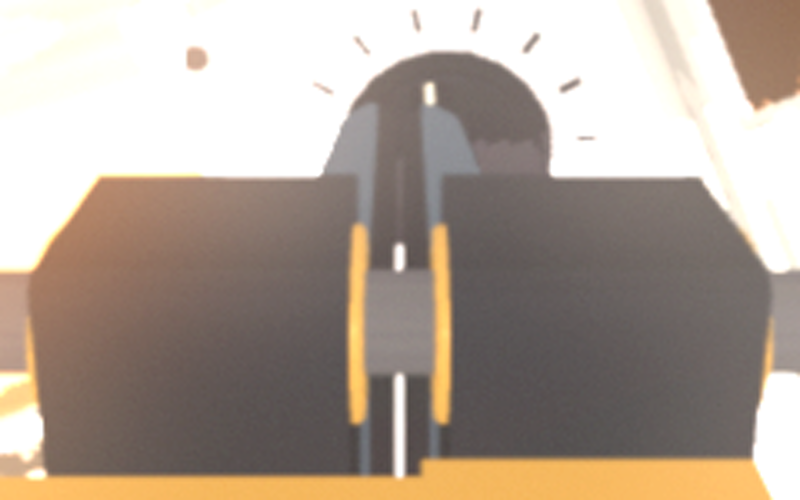

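Emit:
{"api": "servo_tool", "payload": {"increments": [{"dx": -2.23, "dy": 0, "dz": -1.37, "roll": 0}, {"dx": 0, "dy": 0, "dz": 0, "roll": -4.5}, {"dx": 0, "dy": 0, "dz": 0, "roll": -4.5}, {"dx": 0, "dy": 2, "dz": 0, "roll": 0}, {"dx": 0, "dy": 2, "dz": 0, "roll": 0}, {"dx": 0, "dy": 2, "dz": 0, "roll": 0}, {"dx": 0, "dy": 2, "dz": 0, "roll": 0}, {"dx": 0, "dy": 2, "dz": 0, "roll": 0}]}}

```text
clock: 3.53
tool_pos: [0.5369, -0.1532, 0.162]
tcp_rot: [-0.537, -0.46, 0.46, 0.537]
ft_force: [-0.3, 0.1, 0.2]
grip_width: 0.0003
```

Run:
```python
from h import *
import cv2
s=arm.get_state();print(s["tool_pos"],R.from_quat(s["tcp_rot"]).as_matrix().round(3).tolist(),s["joint_pos"].round(2))
a=arm.read_camera("top")[130:250,260:380,::-1];b=arm.read_camera("scene")[150:280,200:340,::-1]
cv2.imwrite("pics/a2.png",np.hstack([cv2.resize(a,(400,400),interpolation=2),cv2.resize(b,(400,400),interpolation=2)]))
```

```text
[ 0.53689297 -0.1531807   0.16200485] [[0.152, -0.0, -0.988], [0.988, 0.0, 0.152], [0.0, -1.0, 0.0]] [-0.32  0.26  2.05  0.    0.83 -1.74]
```

View pics/a2.png

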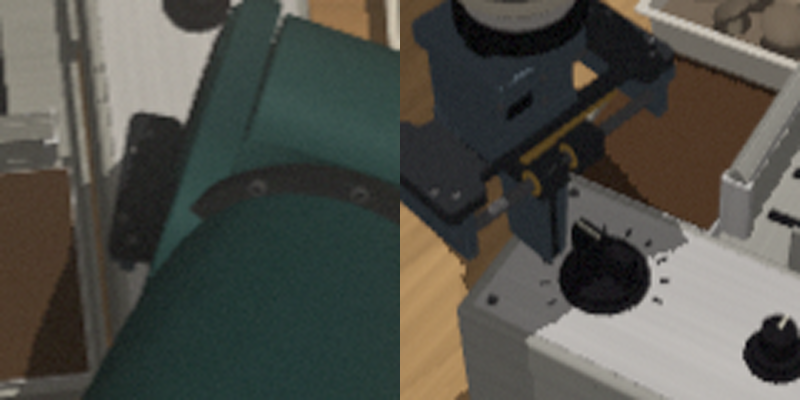

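Emit:
{"api": "servo_tool", "payload": {"increments": [{"dx": 0, "dy": 0.5, "dz": 0, "roll": 0}, {"dx": 0, "dy": 0.5, "dz": 0, "roll": 0}, {"dx": 0.2, "dy": 0, "dz": 0, "roll": 0}, {"dx": 0.2, "dy": 0, "dz": 0, "roll": 0}, {"dx": 0.2, "dy": 0, "dz": 0, "roll": 0}, {"dx": 0, "dy": 0, "dz": 0, "roll": 0}, {"dx": 0, "dy": 0, "dz": 0, "roll": 0}, {"dx": 0, "dy": 0, "dz": 0, "roll": 0}]}}

```text
clock: 4.3
tool_pos: [0.5381, -0.1482, 0.1532]
tcp_rot: [0.537, 0.46, -0.46, -0.537]
ft_force: [-0.9, 0.3, -0.4]
grip_width: 0.0003
```

```bash
cat >> h.py <<'E'
C=np.array([.5705,-.1300])
def rep(tag):
    import cv2
    s=arm.get_state();M=R.from_quat(s["tcp_rot"]).as_matrix();r=C-np.array(s["tool_pos"])[:2]
    ax=M[:2,0]@r*1e3;az=M[:2,2]@r*1e3;zy=np.degrees(np.arctan2(M[1,2],M[0,2]))
    from scipy.optimize import brentq
    psi=np.degrees(brentq(lambda p:25*np.sin(p)-6*np.cos(p)-(13.5-ax),-1,1))
    print("A in tool",ax.round(1),az.round(1),"zyaw",zy.round(1),"contact bar yaw",round(zy-psi,1),"turned",round((173.8-zy+psi)%360,1),s["tool_pos"].round(4),s["ft_force"].round(1),s["clock"])
    b=arm.read_camera("scene")[170:280,210:340,::-1]
    T=wristT(s);w=arm.read_camera("wrist")[180:300,200:360,::-1]
    cv2.imwrite(f"pics/{tag}.png",np.hstack([cv2.resize(b,(400,340),interpolation=2),cv2.convertScaleAbs(cv2.resize(w,(400,340),interpolation=2),alpha=1.5)]))
E
python3 -c "
from h import *
rep('a3')"
```

```text
A in tool 23.0 -29.2 zyaw 171.2 contact bar yaw 179.3 turned 354.5 [ 0.5381 -0.1482  0.1532] [-0.9  0.3 -0.4] 4.3
```

View pics/a3.png

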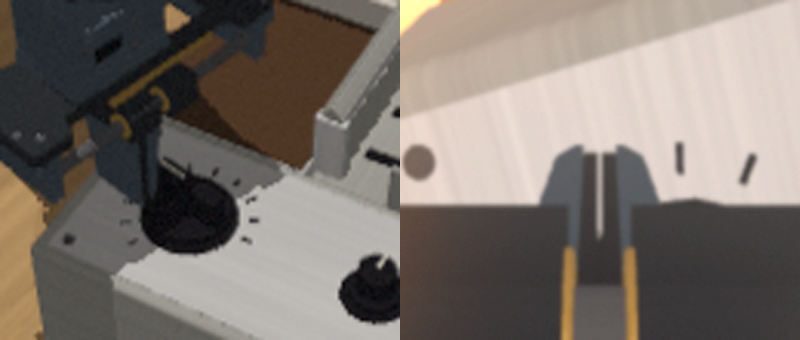

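Emit:
{"api": "servo_tool", "payload": {"increments": [{"dx": 0.156, "dy": 0, "dz": 0.117, "roll": 3}, {"dx": 0.156, "dy": 0, "dz": 0.117, "roll": 3}, {"dx": 0.156, "dy": 0, "dz": 0.117, "roll": 3}, {"dx": 0.156, "dy": 0, "dz": 0.117, "roll": 3}, {"dx": 0.156, "dy": 0, "dz": 0.117, "roll": 3}, {"dx": 0.156, "dy": 0, "dz": 0.117, "roll": 3}, {"dx": 0.156, "dy": 0, "dz": 0.117, "roll": 3}, {"dx": 0.156, "dy": 0, "dz": 0.117, "roll": 3}]}}

```text
clock: 5.07
tool_pos: [0.5334, -0.1337, 0.153]
tcp_rot: [0.622, 0.338, -0.338, -0.621]
ft_force: [1.0, -3.1, -0.8]
grip_width: 0.0002
```

```bash
python3 -c "
from h import *
rep('a4')"
```

```text
A in tool 23.3 -29.1 zyaw 147.0 contact bar yaw 155.9 turned 17.9 [ 0.5334 -0.1337  0.153 ] [ 1.  -3.1 -0.8] 5.0667
```

View pics/a4.png

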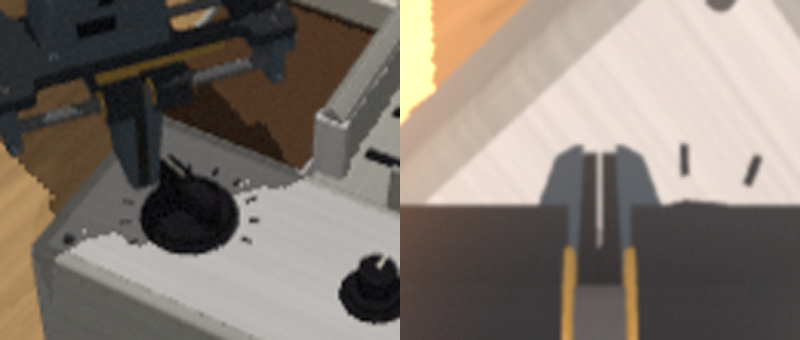

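Emit:
{"api": "servo_tool", "payload": {"increments": [{"dx": 0.077, "dy": 0, "dz": 0.06, "roll": 1.5}, {"dx": 0.077, "dy": 0, "dz": 0.06, "roll": 1.5}, {"dx": 0.077, "dy": 0, "dz": 0.06, "roll": 1.5}, {"dx": 0.077, "dy": 0, "dz": 0.06, "roll": 1.5}, {"dx": 0, "dy": 0, "dz": 0, "roll": 0}, {"dx": 0, "dy": 0, "dz": 0, "roll": 0}, {"dx": 0, "dy": 0, "dz": 0, "roll": 0}, {"dx": 0, "dy": 0, "dz": 0, "roll": 0}]}}

```text
clock: 5.83
tool_pos: [0.5332, -0.1296, 0.153]
tcp_rot: [-0.638, -0.306, 0.306, 0.638]
ft_force: [0.3, -0.6, 0.3]
grip_width: 0.0007
```

```bash
python3 -c "
from h import *
rep('a5')"
```

```text
A in tool 23.0 -29.4 zyaw 141.3 contact bar yaw 149.6 turned 24.2 [ 0.5332 -0.1296  0.153 ] [ 0.3 -0.6  0.3] 5.8333
```

View pics/a5.png

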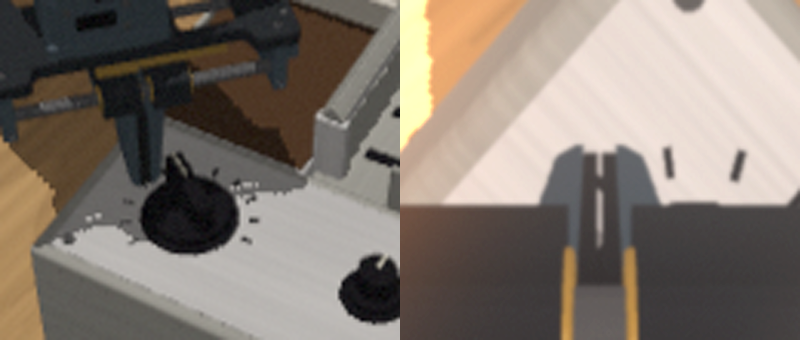

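Emit:
{"api": "servo_tool", "payload": {"increments": [{"dx": 0.156, "dy": 0, "dz": 0.117, "roll": 3}, {"dx": 0.156, "dy": 0, "dz": 0.117, "roll": 3}, {"dx": 0.156, "dy": 0, "dz": 0.117, "roll": 3}, {"dx": 0.156, "dy": 0, "dz": 0.117, "roll": 3}, {"dx": 0.156, "dy": 0, "dz": 0.117, "roll": 3}, {"dx": 0.156, "dy": 0, "dz": 0.117, "roll": 3}, {"dx": 0.156, "dy": 0, "dz": 0.117, "roll": 3}, {"dx": 0.156, "dy": 0, "dz": 0.117, "roll": 3}]}}

```text
clock: 6.6
tool_pos: [0.5364, -0.1145, 0.1529]
tcp_rot: [0.688, 0.165, -0.166, -0.687]
ft_force: [-0.5, -1.4, 0.8]
grip_width: 0.0004
```

```bash
python3 -c "
from h import *
rep('a6')"
```

```text
A in tool 23.4 -29.3 zyaw 117.1 contact bar yaw 126.1 turned 47.7 [ 0.5364 -0.1145  0.1529] [-0.5 -1.4  0.8] 6.6
```

View pics/a6.png

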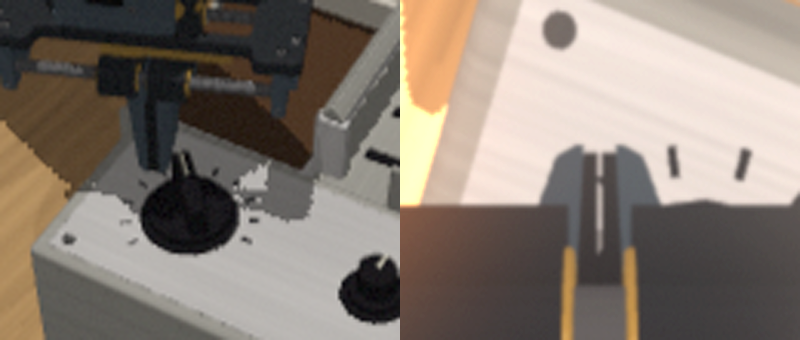

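Emit:
{"api": "servo_tool", "payload": {"increments": [{"dx": 0.156, "dy": 0, "dz": 0.117, "roll": 3}, {"dx": 0.156, "dy": 0, "dz": 0.117, "roll": 3}, {"dx": 0.156, "dy": 0, "dz": 0.117, "roll": 3}, {"dx": 0.156, "dy": 0, "dz": 0.117, "roll": 3}, {"dx": 0.156, "dy": 0, "dz": 0.117, "roll": 3}, {"dx": 0.156, "dy": 0, "dz": 0.117, "roll": 3}, {"dx": 0.156, "dy": 0, "dz": 0.117, "roll": 3}, {"dx": 0.156, "dy": 0, "dz": 0.117, "roll": 3}]}}

```text
clock: 7.37
tool_pos: [0.5452, -0.1021, 0.1527]
tcp_rot: [0.707, 0.019, -0.02, -0.707]
ft_force: [-2.5, -2.5, 0.5]
grip_width: 0.0002
```

```bash
python3 -c "
from h import *
rep('a7')"
```

```text
A in tool 23.7 -29.3 zyaw 93.2 contact bar yaw 103.1 turned 70.7 [ 0.5452 -0.1021  0.1527] [-2.5 -2.5  0.5] 7.3667
```

View pics/a7.png

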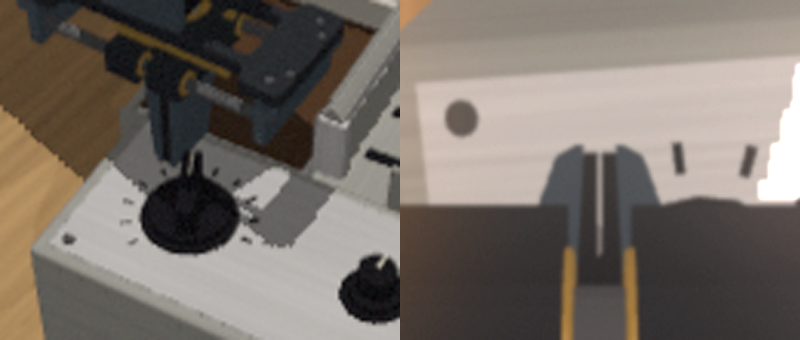

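Emit:
{"api": "servo_tool", "payload": {"increments": [{"dx": 0.156, "dy": 0, "dz": 0.117, "roll": 3}, {"dx": 0.156, "dy": 0, "dz": 0.117, "roll": 3}, {"dx": 0.156, "dy": 0, "dz": 0.117, "roll": 3}, {"dx": 0.156, "dy": 0, "dz": 0.117, "roll": 3}, {"dx": 0, "dy": 0, "dz": 0, "roll": 0}, {"dx": 0, "dy": 0, "dz": 0, "roll": 0}, {"dx": 0, "dy": 0, "dz": 0, "roll": 0}, {"dx": 0, "dy": 0, "dz": 0, "roll": 0}]}}

```text
clock: 8.13
tool_pos: [0.5519, -0.0975, 0.153]
tcp_rot: [-0.705, 0.054, -0.054, 0.705]
ft_force: [-0.0, -0.3, 0.6]
grip_width: 0.0001
```

```bash
python3 -c "
from h import *
rep('a8')"
```

```text
A in tool 23.3 -29.3 zyaw 81.3 contact bar yaw 90.1 turned 83.7 [ 0.5519 -0.0975  0.153 ] [-0.  -0.3  0.6] 8.1333
```

View pics/a8.png

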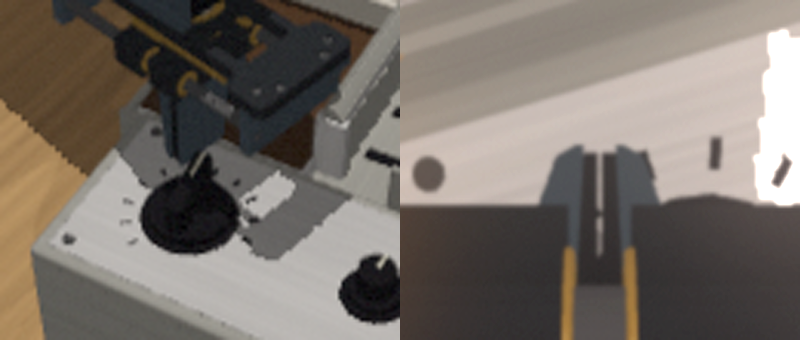

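Emit:
{"api": "servo_tool", "payload": {"increments": [{"dx": 0.156, "dy": 0, "dz": 0.117, "roll": 3}, {"dx": 0.156, "dy": 0, "dz": 0.117, "roll": 3}, {"dx": 0.156, "dy": 0, "dz": 0.117, "roll": 3}, {"dx": 0.156, "dy": 0, "dz": 0.117, "roll": 3}, {"dx": 0.156, "dy": 0, "dz": 0.117, "roll": 3}, {"dx": 0, "dy": 0, "dz": 0, "roll": 0}, {"dx": 0, "dy": 0, "dz": 0, "roll": 0}, {"dx": 0, "dy": 0, "dz": 0, "roll": 0}]}}

```text
clock: 8.9
tool_pos: [0.5607, -0.0937, 0.1528]
tcp_rot: [0.692, -0.145, 0.145, -0.692]
ft_force: [-3.4, 0.3, 1.2]
grip_width: 0.0003
```

```bash
python3 -c "
from h import *
rep('a9')"
```

```text
A in tool 23.6 -29.3 zyaw 66.3 contact bar yaw 75.9 turned 97.9 [ 0.5607 -0.0937  0.1528] [-3.4  0.3  1.2] 8.9
```

View pics/a9.png

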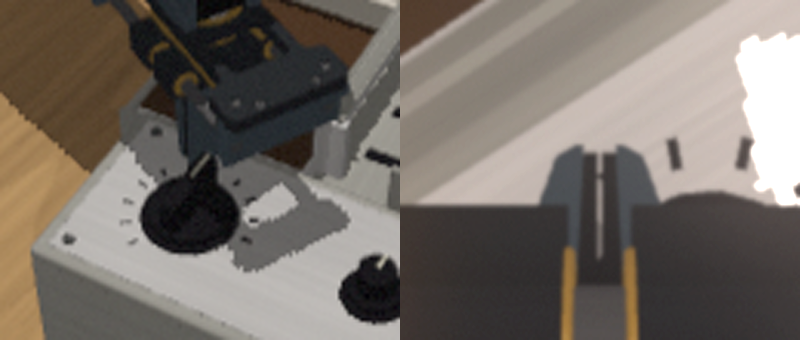

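Emit:
{"api": "servo_tool", "payload": {"increments": [{"dx": 0.104, "dy": 0, "dz": 0.079, "roll": 2}, {"dx": 0.104, "dy": 0, "dz": 0.079, "roll": 2}, {"dx": 0, "dy": 0, "dz": 0, "roll": 0}, {"dx": 0, "dy": 0, "dz": 0, "roll": 0}, {"dx": 0, "dy": 0, "dz": 0, "roll": 0}, {"dx": 0, "dy": 0, "dz": 0, "roll": 0}, {"dx": 0, "dy": 0, "dz": 0, "roll": 0}, {"dx": 0, "dy": 0, "dz": 0, "roll": 0}]}}

```text
clock: 9.67
tool_pos: [0.5636, -0.0932, 0.153]
tcp_rot: [0.686, -0.17, 0.17, -0.686]
ft_force: [-0.3, 0.8, -0.7]
grip_width: 0.0006
```

```bash
python3 -c "
from h import *
rep('a10')"
```

```text
A in tool 23.2 -29.3 zyaw 62.2 contact bar yaw 70.9 turned 102.9 [ 0.5636 -0.0932  0.153 ] [-0.3  0.8 -0.7] 9.6667
```

View pics/a10.png

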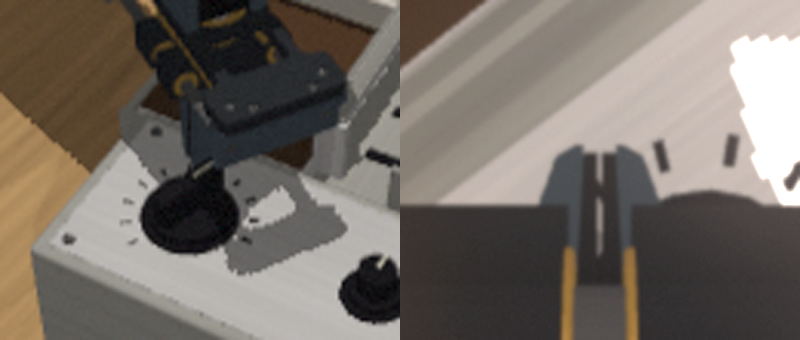

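Emit:
{"api": "servo_tool", "payload": {"increments": [{"dx": -0.5, "dy": 0, "dz": 0, "roll": 0}, {"dx": -0.5, "dy": 0, "dz": 0, "roll": 0}, {"dx": 0, "dy": -1, "dz": 0, "roll": 0}, {"dx": 0, "dy": -2.5, "dz": 0, "roll": 0}, {"dx": 0, "dy": -3, "dz": 0, "roll": 0}, {"dx": 0, "dy": -3, "dz": 0, "roll": 0}, {"dx": 0, "dy": -3, "dz": 0, "roll": 0}, {"dx": 0, "dy": -3, "dz": 0, "roll": 0}]}}

```text
clock: 10.43
tool_pos: [0.5543, -0.0884, 0.3103]
tcp_rot: [-0.686, 0.17, -0.17, 0.686]
ft_force: [0.2, 0.1, 0.4]
grip_width: 0.0004
```

Emit:
{"api": "servo_tool", "payload": {"increments": [{"dx": 0.25, "dy": 0, "dz": -3, "roll": 0}, {"dx": 0.25, "dy": 0, "dz": -3, "roll": 0}, {"dx": 0.25, "dy": 0, "dz": -3, "roll": 0}, {"dx": 0.25, "dy": 0, "dz": -3, "roll": 0}, {"dx": 0.25, "dy": 0, "dz": -3, "roll": 0}, {"dx": 0.25, "dy": 0, "dz": -3, "roll": 0}, {"dx": 0.25, "dy": 0, "dz": -3, "roll": 0}, {"dx": 0, "dy": 0, "dz": 0, "roll": 0}]}}

```text
clock: 11.1
tool_pos: [0.4706, -0.2857, 0.3089]
tcp_rot: [0.687, -0.17, 0.171, -0.686]
ft_force: [0.2, -0.0, 0.0]
grip_width: 0.0009
```

Run:
```python
from h import *
import cv2
t=arm.read_camera("top")[:,:,::-1];c=arm.read_camera("scene")[:,:,::-1]
cv2.imwrite("pics/top9.png",t);cv2.imwrite("pics/scene9.png",c)
cv2.imwrite("pics/z9.png",np.hstack([cv2.resize(np.ascontiguousarray(t[150:235,280:365]),(500,500),interpolation=2),cv2.resize(np.ascontiguousarray(c[205:265,235:300]),(300,500),interpolation=2)]))
```

```text
(no output)
```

View pics/z9.png

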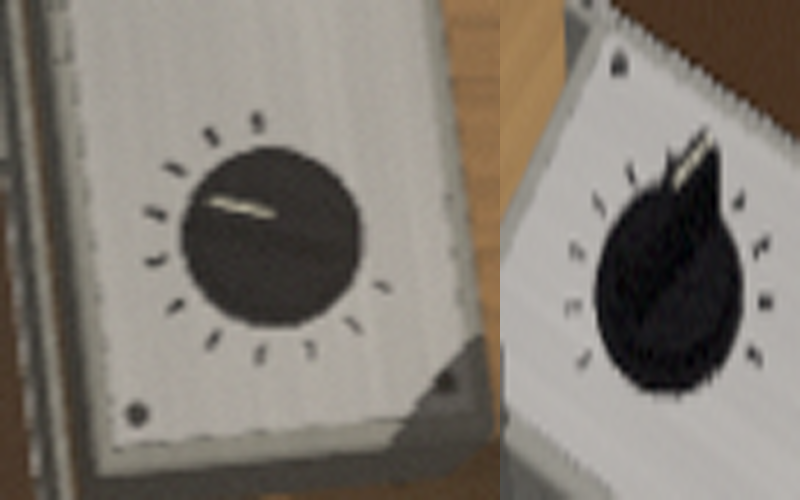

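View pics/top9.png

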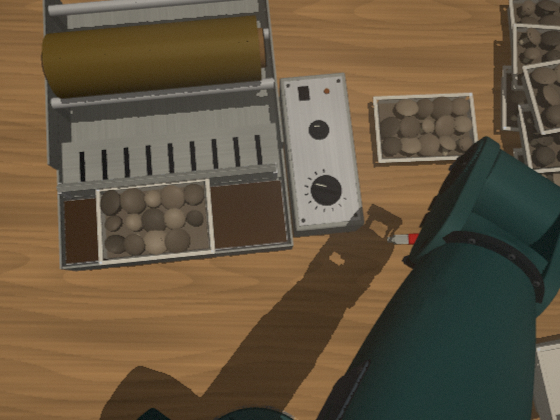

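Run:
```python
from h import *
s=85/500
f=lambda u,v:(280+(u+.5)*s-.5,150+(v+.5)*s-.5)
a=pix2plane("top",*f(274,215),.150);b=pix2plane("top",*f(206,201),.150)
ang=np.degrees(np.arctan2(*(b-a)[[1,0]]));print(ang,"turned",173.8-ang)
import cv2
x=cv2.imread("pics/top0.png").astype(int);y=cv2.imread("pics/top9.png").astype(int)
d=abs(x-y).max(2)
for n,(r0,r1,c0,c1) in dict(small=(115,145,303,335),tray=(175,265,90,220),side=(88,150,368,460)).items():print(n,d[r0:r1,c0:c1].mean().round(1),(d[r0:r1,c0:c1]>40).sum())
print(arm.get_state()["ft_force"],arm.get_state()["clock"]);arm.job_done()
```

```text
79.1163114770697 turned 94.68368852293031
small 19.6 0
tray 15.4 0
side 16.0 0
[-0.03297672  1.11538271  0.17049018] 11.2
the job is handed in; nothing more can be done
```

I turned the heat dial four clicks clockwise by pushing the pointer end of the bar with the shut fingertips. I then backed the hand off, raised it clear and handed the job in at about 11.2 s of the 54 s allowed.

- **Dial angle:** the last top picture shows the bar turned about 94.7° from its start, which matches the fourth notch (96°, within 6°). The bar's world angle went from about 174° to about 79°.
- **Clicks:** the force dropped to about zero at the first, third and fourth clicks. The second passed between readings, so I did not see it separately.
- **Push force:** the readings at the end of each move never passed about 3.5 N. I did not see the peaks between those readings.
- **Other things:** comparing the first and last top pictures, the small dial, the plate tray and most of the side tray had not moved. The arm hid most of the knife in the last picture. Its visible tip was in the same place, and the hand was never lowered near it.
- **One mismatch:** my estimate of the dial angle from the finger's position read 6–14° too high, probably because the fingertips taper. I judged the clicks by the force and the pictures instead.

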